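# Cover and present the snack dish

### The arm

A 6-joint arm with a two-finger parallel gripper is mounted at the origin on a cart in front of the work surface, level with it; the furniture and walls round the work are solid. World frame = base frame: x ahead of the robot, y to its left, z up, the work surface at z = 0. Lengths are in mm, angles in degrees, forces in N, time in s.
With the tool pointing down it reaches from about 350 to 975 mm from the base axis. Payload 4.9 kg.
Tool frame: the origin (TCP) lies midway between the tips of the shut fingers; the grasp point (between the pads) lies 19 mm behind it; z points along the fingers, y is the line along which they close (so a half turn about z gives the same grasp; the last joint's range is limited). The gripper opens to 85 mm and grips with 20 to 120 N. Pads are 22 mm wide; open, the fingers measure 114 mm over their backs; the gripper's body (76 mm by 85 mm) begins 54 mm behind the grasp point. The pads swing forward as they close: fully open they stand 13 mm farther back than shut.
Start: joints at [66.349, 3.019, 92.412, -0, 84.569, -6.818], TCP at [180.984, 598.202, 231.304] pointing down, gripper open.
Joint ranges: [-172.51, 172.51], [-57.92, 126.97], [3.15, 148.05], [-58.71, 238.71], [5.1, 150.11], [-179.66, 179.66]. Speed limits (degrees/s): [147.25, 147.25, 180, 180, 180, 180].

### API

Orientations are given as [roll, pitch, yaw] about the fixed x, y, z axes, in that order (R = Rz(yaw) Ry(pitch) Rx(roll)).
In Python, from station import * gives the robot as it stands.
- The arm moves only by the tool jog_arm, never from a script. Its argument "rows" is a list of rows, each a list of 3 entries, a list of its own where there are three numbers: the gripper's target within -1 to 1 (fully open at 1, half-way at 0, shut at -1), then the shift along the tool's x, y, z scaled (see below), then the turn about the tool's z scaled (see below). A call has 1 to 10 rows; each row shifts and turns the commanded pose from where the row before left it, along the tool's axes as they then stand; what a row does not reach is not made up. The controller multiplies each number of a shift by 0.025 m and each number of a turn by 0.1 rad. A row lasts 1/10 s, in which the tool goes at most 50 mm and 8.59 degrees, less where a joint would pass 70% of its speed; a pose out of reach is approached as far as the arm can. A call with a number of a shift or a turn outside -1 to 1 is refused whole. A call with a gripper value outside its range is refused whole. The fingers move at their own pace and stop on an object; "force" is the grip in N (left out, the last holds). Time passes only in rows, so rows that do not move let the fingers close. It gives the time, the measured TCP pose, the force, the opening and the grip force at its end, in the units of the state.
- sense(): the state, without advancing time (a new reading comes with each control period).
- read_camera(name): name is "side" or "top" or "wrist"; returns a dict with "img" (384x512x3 uint8, red, green, blue), "fx", "fy", "cx", "cy" (pixels), "rvec" (rotation vector, rad) and "tvec" (3), from world to camera coordinates, as OpenCV has them. Camera axes: x right, y down, z forward; pixel columns grow to the right and rows downward; lengths in mm; the calibration is good to about 2 mm. A picture is of the moment at which its call begins. There is no depth.
- job_done(): hands the job in; it is judged then, once.
The state is a dict: "t": time; "q": joint angles; "joint_velocities": joint speeds; "joint_torque": joint torques, N m; "eef_pos": TCP position; "tool_rot": TCP orientation; "contact_force": force on the tool from outside, world axes, zero at the start; "moment": the same for the moment, N m; "finger_gap": finger opening in mm; "grip_force": force on a finger pad.
Only numpy, scipy, OpenCV 4.12 (cv2) and the standard library are available. Lean on these libraries where they do the work, as an engineer would, in place of code of your own. Each camera call takes 0.05 s, during which the arm holds its last target. There are 200 camera calls.

### The job

Shut the open half cover of the round snack dish while the dish stands on the chopping board, then take the dish by its arched handle and lift it straight up about a hand's breadth (10 cm). Keeping it level so that the chocolate ball stays in the middle, turn it in the air a quarter turn anticlockwise seen from above, so that the half without a cover, which now faces you, faces right towards the stool and the handle lies across the board. Finish still holding it there by the handle over the middle of the board, level and at rest, with the cover shut; leave the mug, the salt shaker and the teaspoon alone.

Things in the scene. Friction and masses are not known exactly. Their poses are not given: they have to be found in the camera images.
- board: Wooden chopping board lying on the table, fixed, 200 x 300 x 21 mm. Origin: centre of its underside; x along its 200 mm side (away from the robot, give or take 0.5 rad), y along its 300 mm side (to the robot's left), z up; its top is 21 mm above the origin.
- dish: Loose white snack dish, 194 mm across, rim 46 mm high, 0.38 kg with cover, near the board's middle, axes parallel to the board's. Inside: flat spot of 15 mm radius, then sloping up 13 degrees and more. Origin: centre of the foot's underside; z up; y along the arched handle; hinged half cover on the +x side, none on the -x half. Handle: 7 mm wire arch from rim to rim with a wooden grip bar on top.
- dish_grip (a point): Centre of the handle's wooden grip bar, 130 mm above the dish's origin. The bar is 64 mm long (dish y), 14 mm thick (dish x) and 22 mm high; its axes are the dish's. The weight hangs within 7 mm of straight below it.
- dish_mid (a point): Point on the dish's axis 26 mm above its origin: where the ball's centre is when it lies in the middle.
- dish_open_rim (a point): Point on the dish's rim in the middle of the uncovered half (dish x = -97 mm, 46 mm high); it faces the robot at the start.
- flap (a joint): Hinge of the half cover, rad: 0 = shut, flat on the rim over the dish's +x half (from dish x = 20 mm out); 1.57 = upright; 1.9 = stop, leaning outward; starts at 1.7 to 1.85. Hinge line along dish y at dish x = 93 mm, 50 mm above the dish's origin. Light (35 g), swings easily: pushed about 0.15 rad past upright towards the handle it falls shut by itself.
- flap_edge (a point): Middle of the free edge of the half cover (a thin wooden half disc, 190 mm along the free edge, 3.5 mm thick; the edge has a small round bead 8 mm thick and 30 mm long), 73 mm from the hinge line. Its x axis points from the edge to the hinge.
- ball_center (a point): Centre of the loose chocolate ball, 28 mm in diameter, 18 g, hard and round, lying in the middle of the dish.
- teaspoon: Steel teaspoon 130 x 26 x 11 mm, a bystander, lying on the left end of the board. Origin: centre of its underside.
- table_mug: Mug 82 x 114 x 91 mm, a bystander, standing near and to the right. Origin: centre of its underside.
- salt_shaker: Salt shaker 44 mm across, 90 mm high, a bystander, standing back left, beyond the board. Origin: centre of its underside.

How it is judged (in metres and radians):
On the way, in this order (a step that is already met when the one before it is completed fails the run):
1. the cover is shut while the dish stands on the board (value of joint flap below 0.08 rad and height (world z) of dish below 0.03 m), for 0.2 s.
2. the dish is lifted clear, cover shut, ball in the middle, before it is turned (height (world z) of dish above 0.071 m and contact force between the fingers and dish above 1 N and value of joint flap below 0.12 rad and distance between ball_center and dish_mid below 0.035 m and angle between the x axis of dish and the x axis of board, either way round below 0.45 rad), for 0.1 s.
At the end, for the whole second after the job is handed in: Held by the gripper, foot 50 to 230 mm above the board, centre within 60 mm of the board's middle, level within 0.12 rad, at rest, a quarter turn anticlockwise from its start (within 0.2 rad), cover shut (below 0.12 rad), ball within 25 mm of the middle (height (world z) of dish between 0.071 and 0.25 m and contact force between the fingers and dish above 1 N and contact force between dish and board below 0.05 N and angle between dish's own z axis and vertical below 0.12 rad and distance between ball_center and dish_mid below 0.025 m and value of joint flap below 0.12 rad and angle between the x axis of dish and the y axis of board, either way round below 0.2 rad and y of dish_open_rim in the frame of board below -0.03 m and horizontal distance between dish and board below 0.06 m and linear speed of dish below 0.03 m/s and angular speed of dish below 0.15 rad/s); the arm keeps its last pose, push and grip.
It fails at once if the ball rolls away from the middle of the dish (more than 45 mm) (distance between ball_center and dish_mid above 0.045 m).
It fails at once if the dish tips by more than 0.25 rad (angle between dish's own z axis and vertical above 0.25 rad).
It fails at once if the dish is turned while it is not lifted clear of the board (height (world z) of dish below 0.035 m and angle between the x axis of dish and the x axis of board, either way round above 0.45 rad).
It fails at once if a bystander (mug, salt shaker, teaspoon) is displaced by more than 30 mm (distance of any of teaspoon, table_mug, salt_shaker from where it was at the start of the episode above 0.03 m).
It also fails if it takes over 58 s, if anything falls off the work surface, if the arm or the gripper's body presses on something with over 40 N, if the wrist force passes 120 N, or if a joint passes its speed limit or range.

## Working session

There is one attempt and no reset: what is moved stays moved. The work goes in short steps, Python scripts to look and compute and a tool call to move; the robot and the scene stay as the last step left them, time stands still between calls to the robot, and variables do not carry over. Pictures are saved under pics/ and viewed, at most 10 in all, crops included, and the job is handed in when it is done.

Besides the shell and the picture viewer there is one more tool, called after "Request:" as name([rows], argument=value, ...), one row to a line, values as JSON. jog_arm: Moves the arm, as the interface text tells. Shifts and turns lie within -1 to 1; 1 stands for 0.025 m of shift or 0.1 rad of turn. Its arguments: {"type":"object","properties":{"rows":{"type":"array","items":{"type":"array"}},"force":{"type":"number"}},"required":["rows"]}

```bash
mkdir -p pics; python3 - <<'E'
from station import *
import cv2,pickle
s=sense();print(s['eef_pos'],s['tool_rot'],s['finger_gap'])
d={}
for n in('side','top'):
    c=read_camera(n);d[n]=c;cv2.imwrite(f'pics/{n}0.png',cv2.resize(c['img'][:,:,::-1],(800,600),interpolation=cv2.INTER_CUBIC))
    print(n,c['fx'],c['cx'],c['cy'],c['rvec'],c['tvec'])
pickle.dump(d,open('c0.pkl','wb'))
E
```

```text
[180.76003659 597.64466293 230.03914396] [-1.79883019e+02 -1.28389614e-02  1.63166849e+02] 85.52271620995687
side 455.67395061086853 245.22122335543142 193.03677537680753 [ 1.94690562 -0.07581218  0.06549523] [-474.7977332   152.46125207 1187.14872564]
top 407.68240774702895 246.26208401044437 195.96364923483094 [ 1.96412388 -2.26061288  0.23198333] [ 106.75398598  464.23194346 1327.14207932]
```

View pics/top0.png

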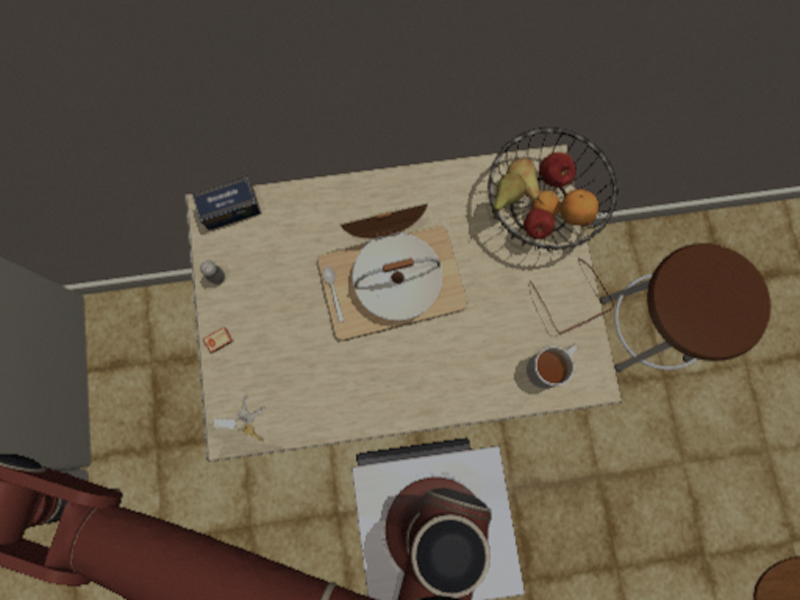

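View pics/side0.png

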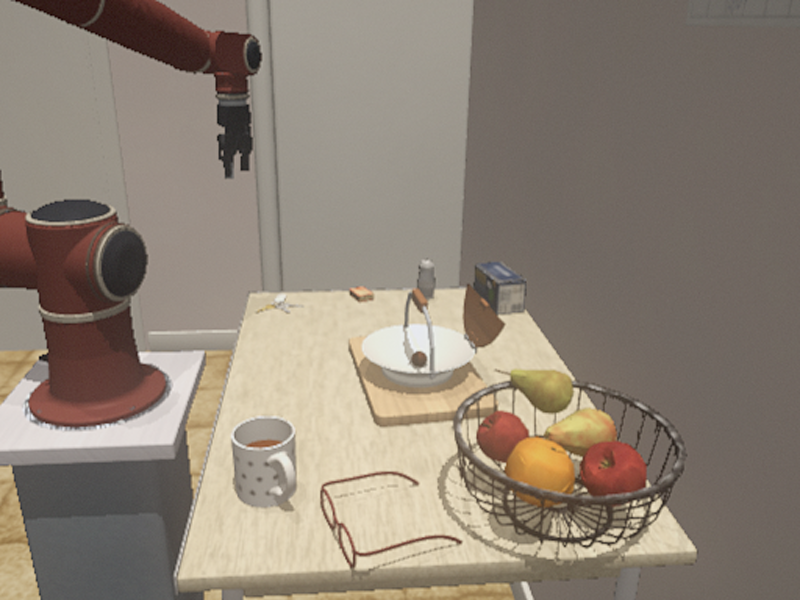

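The top picture shows the board with corners near (318,262), (447,227), (467,302), (337,339), the dish centred near (398,278), the grip bar at (384..413, 266) and the open cover at (385,222). The side picture shows the bar at about (420,299) and the cover at (483,318). Next I zoom in on both views and measure.

```bash
cat > h.py <<'E'
import numpy as np,cv2
def P(c,X):
    K=np.array([[c['fx'],0,c['cx']],[0,c['fy'],c['cy']],[0,0,1.]])
    return cv2.projectPoints(np.array(X,float).reshape(-1,3),np.array(c['rvec']),np.array(c['tvec']),K,None)[0].reshape(-1,2)
def ray(c,uv,z):
    R=cv2.Rodrigues(np.array(c['rvec']))[0];o=-R.T@np.array(c['tvec']).ravel()
    d=R.T@np.array([(uv[0]-c['cx'])/c['fx'],(uv[1]-c['cy'])/c['fy'],1])
    return o+d*(z-o[2])/d[2]
def Rz(a): return np.array([[np.cos(a),-np.sin(a),0],[np.sin(a),np.cos(a),0],[0,0,1]])
E
python3 - <<'E'
import pickle;from h import *
d=pickle.load(open('c0.pkl','rb'));t=d['top'];k=512/800
for n,p,z in [('bA',(318,262),21),('bB',(447,227),21),('bC',(467,302),21),('bD',(337,339),21),('dish',(398,278),67),('bar1',(384,268),162),('bar2',(413,263),162),('salt',(212,275),0),('mug',(550,370),91),('ball',(398,278),47)]:
    print(n,ray(t,np.array(p)*k,z).round(1))
a=cv2.resize(t['img'][125:225,190:310],(480,400),interpolation=cv2.INTER_CUBIC)
s=d['side']['img'][175:275,220:340]
b=cv2.resize(s,(480,400),interpolation=cv2.INTER_CUBIC)
a=cv2.resize(a,(400,333));b=cv2.resize(b,(400,333))
cv2.imwrite('pics/z0.png',np.hstack([a,b])[:,:,::-1])
E
```

```text
bA [601.2 174.   21. ]
bB [ 641.8 -124.7   21. ]
bC [ 464.3 -140.7   21. ]
bD [422.5 153.5  21. ]
dish [528.1   4.6  67. ]
bar1 [528.5  34.5 162. ]
bar2 [530.6 -24.5 162. ]
salt [610.8 416.6   0. ]
mug [ 286.3 -274.2   91. ]
ball [533.1   3.5  47. ]
```

View pics/z0.png

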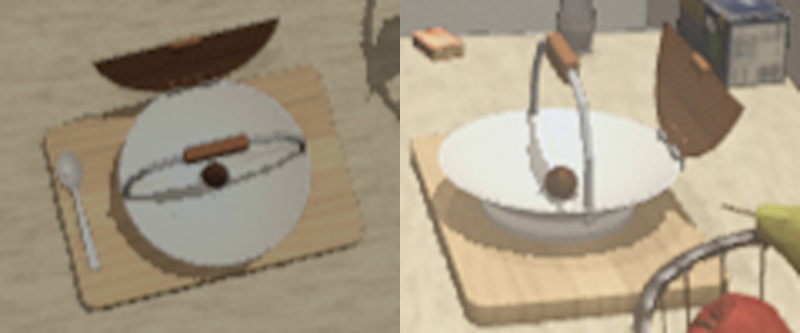

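The zoom (3.33x) shows, in the top view, the bar ends at (185,155) and (248,143), handle feet at (125,190) and (303,147), rim centre about (214,173), free edge from (95,63) to (278,18) and bead at (185,42). In the side view, the bar runs from (547,40) to (577,75), the bead is at (700,63) and the ball at (561,182). I fit the dish pose to these.

```bash
python3 - <<'E'
import pickle;from h import *
from scipy.optimize import least_squares
d=pickle.load(open('c0.pkl','rb'));t,s=d['top'],d['side']
T=lambda u,v:np.array([190+u/3.3333,125+v/3.3333]); S=lambda u,v:np.array([220+(u-400)/3.3333,175+v/3.3333])
def loc(f):
    e=lambda y:[93-73*np.cos(f),y,50+73*np.sin(f)]
    return np.array([[0,0,130],[0,97,46],[0,-97,46],[0,0,26],e(95),e(-95),e(0)])
obs=[(t,0,T(216.5,149)),(t,1,T(125,190)),(t,2,T(303,147)),(t,3,T(215,175)),(t,4,T(95,63)),(t,5,T(278,18)),(t,6,T(185,42)),(s,0,S(562,57)),(s,3,S(561,182)),(s,6,S(700,63))]
def r(p):
    X=loc(p[4])@Rz(p[3]).T+p[:3]
    return np.concatenate([P(c,X[i])[0]-o for c,i,o in obs])
q=least_squares(r,[530,4,21,.1,1.75],loss='soft_l1');p=q.x
print(p.round(3));print(r(p).reshape(-1,2).round(1).tolist())
print((loc(p[4])@Rz(p[3]).T+p[:3]).round(0).tolist())
bc=[ray(t,T(*c),21) for c in[(45,130),(325,66),(362,240)]]
for b in bc:print(b.round(1))
print('centre',((bc[0]+bc[2])/2).round(1),'yaw y-edge',np.arctan2(*(bc[0]-bc[1])[[1,0]])-np.pi/2)
print('spoon',[ray(t,T(*c),25).round(0).tolist() for c in[(67,155),(96,268)]])
E
```

```text
[5.36288e+02 4.72800e+00 1.92850e+01 1.11000e-01 1.84700e+00]
[[-0.2, -0.7], [-1.2, 0.7], [1.2, -0.3], [-0.3, -0.3], [-1.0, 0.3], [0.8, -0.1], [0.4, -0.4], [0.0, 1.0], [-0.8, -0.4], [0.0, -0.0]]
[[536.0, 5.0, 149.0], [526.0, 101.0, 65.0], [547.0, -92.0, 65.0], [536.0, 5.0, 45.0], [638.0, 112.0, 140.0], [659.0, -77.0, 140.0], [649.0, 17.0, 140.0]]
[614.5 172.5  21. ]
[ 642.9 -129.9   21. ]
[ 451.5 -137.6   21. ]
centre [533.   17.4  21. ] yaw y-edge 0.09359622623285557
spoon [[583.0, 153.0, 25.0], [460.0, 138.0, 25.0]]
```

Request:
jog_arm([
  [-1, [-0.5, -0.3, 0], 0],
  [-1, [-1, -0.6, 0], 0],
  [-1, [-1, -0.6, 0], 0],
  [-1, [-1, -0.6, 0], 0],
  [-1, [-1, -0.6, 0], 0],
  [-1, [-1, -0.6, 0], 0],
  [-1, [-1, -0.6, 0], 0],
  [-1, [-1, -0.6, 0], 0],
  [-1, [-1, -0.6, 0], 0],
  [-1, [-1, -0.6, 0], 0],
], force=40)

```text
t: 1.1
eef_pos: [367.9, 391.1, 231.1]
tool_rot: [-180.0, 0.0, 163.1]
contact_force: [0.4, 0.6, 0.2]
finger_gap: 0.1
grip_force: 0.0
```

Request:
jog_arm([
  [-1, [-1, -0.6, 0], 0],
  [-1, [-1, -0.6, 0], 0],
  [-1, [-1, -0.6, 0], 0],
  [-1, [-1, -0.6, 0], 0],
  [-1, [-1, -0.6, 0], 0],
  [-1, [-1, -0.6, 0], 0],
  [-1, [-1, -0.6, 0], 0],
  [-1, [-1, -0.6, 0], 0],
  [-1, [-1, -0.6, 0], 0],
  [-1, [-1, -0.6, 0], 0],
])

```text
t: 2.1
eef_pos: [563.3, 175.1, 231.0]
tool_rot: [-180.0, -0.0, 163.1]
contact_force: [1.0, -0.0, 1.0]
finger_gap: -0.1
grip_force: 0.0
```

Request:
jog_arm([
  [-1, [-1, -0.6, 0], 0],
  [-1, [-1, -0.6, 0], 0],
  [-1, [-1, -0.6, 0], 0],
  [-1, [-1, -0.6, 0], 0],
  [-1, [-1, -0.6, 0], 0],
  [-1, [-0.5, -0.3, 0], 0],
  [-1, [0, 0, 0], 0],
])

```text
t: 2.8
eef_pos: [670.9, 56.4, 230.8]
tool_rot: [-180.0, -0.0, 163.0]
contact_force: [-0.1, -0.4, 0.1]
finger_gap: 0.0
grip_force: 0.0
```

Request:
jog_arm([
  [-1, [0, 0, 0], 0.7],
  [-1, [0, 0, 0], 1],
  [-1, [0, 0, 0], 1],
  [-1, [0, 0, 0], 1],
  [-1, [0, 0, 0], 1],
  [-1, [0, 0, 0], 1],
  [-1, [0, 0, 0], 1],
  [-1, [0, 0, 0], 1],
  [-1, [0, 0, 0], 1],
  [-1, [0, 0, 0], 1],
])

```text
t: 3.8
eef_pos: [669.5, 59.5, 231.4]
tool_rot: [-180.0, -0.0, 107.4]
contact_force: [-0.0, 0.9, 0.9]
finger_gap: 0.4
grip_force: 0.0
```

Request:
jog_arm([
  [-1, [0, 0, 0], 1],
  [-1, [0, 0, 0], 1],
  [-1, [0, 0, 0], 0],
  [-1, [0, 0, 0], 0],
])

```text
t: 4.2
eef_pos: [670.0, 59.0, 231.4]
tool_rot: [-180.0, -0.0, 96.3]
contact_force: [-0.3, 1.1, -0.0]
finger_gap: -0.1
grip_force: 0.0
```

Request:
jog_arm([
  [-1, [-0.7, 0.5, 0], 0],
  [-1, [-0.7, 0.5, 0], 0],
  [-1, [0, 0, 0.6], 0],
  [-1, [0, 0, 0.8], 0],
  [-1, [0, 0, 0.8], 0],
  [-1, [0, 0, 0.8], 0],
  [-1, [0, 0, 0.8], 0],
  [-1, [0, 0, 0.4], 0],
  [-1, [0, 0, 0.2], 0],
  [-1, [0, 0, 0], 0],
])

```text
t: 5.2
eef_pos: [698.6, 26.5, 120.5]
tool_rot: [-179.9, -0.0, 96.2]
contact_force: [-0.4, -0.0, -0.0]
finger_gap: -0.1
grip_force: 0.0
```

Request:
jog_arm([
  [-1, [0, -0.4, 0], 0],
  [-1, [0, -0.4, 0], 0],
  [-1, [0, -0.4, 0], 0],
  [-1, [0, -0.2, 0], 0],
  [-1, [0, -0.2, 0], 0],
  [-1, [0, -0.2, 0], 0],
  [-1, [0, -0.2, 0], 0],
  [-1, [0, -0.2, 0], 0],
  [-1, [0, -0.2, 0], 0],
  [-1, [0, 0, 0], 0],
])

```text
t: 6.2
eef_pos: [638.9, 19.7, 121.2]
tool_rot: [-180.0, -0.0, 96.1]
contact_force: [-0.3, 0.9, -0.4]
finger_gap: 0.2
grip_force: 0.0
```

```bash
python3 - <<'E'
from station import *
import cv2,numpy as np
a=read_camera('side')['img'][125:275,200:350];b=read_camera('wrist')['img']
cv2.imwrite('pics/p1.png',np.hstack([cv2.resize(a,(400,400)),cv2.resize(b,(400,300))[:,:] if 0 else cv2.resize(b,(400,400))])[:,:,::-1])
E
```

```text
(no output)
```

View pics/p1.png

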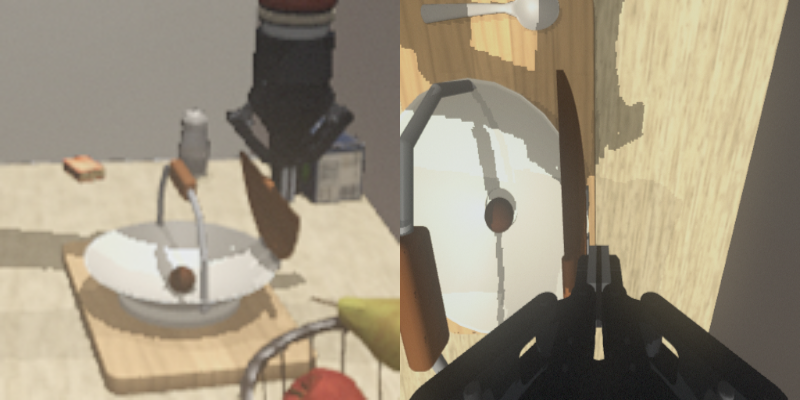

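The cover (side view, edge at (243,155)) now leans slightly inward against the closed fingers, and the ball at (181,279) is still in the middle. I keep pushing.

Request:
jog_arm([
  [-1, [0, -0.3, 0], 0],
  [-1, [0, -0.3, 0], 0],
  [-1, [0, -0.3, 0], 0],
  [-1, [0, -0.3, 0], 0],
  [-1, [0, 0, 0], 0],
  [-1, [0, 0, 0], 0],
  [-1, [0, 0, 0], 0],
])

```text
t: 7.0
eef_pos: [609.9, 16.5, 121.5]
tool_rot: [180.0, 0.0, 96.1]
contact_force: [0.5, 0.7, 0.2]
finger_gap: 0.5
grip_force: 0.0
```

```bash
python3 - <<'E'
from station import *
import cv2,numpy as np
a=read_camera('side')['img'][125:275,200:350];b=read_camera('wrist')['img']
cv2.imwrite('pics/p2.png',np.hstack([cv2.resize(a,(400,400)),cv2.resize(b,(400,400))])[:,:,::-1])
E
```

```text
(no output)
```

View pics/p2.png

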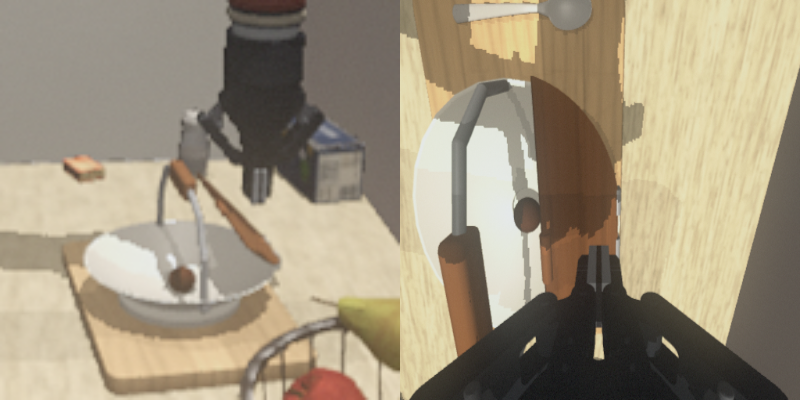

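The cover is falling shut and the fingers are clear of it. I rise and look again.

Request:
jog_arm([
  [-1, [0, 0, -0.6], 0],
  [-1, [0, 0, -1], 0],
  [-1, [0, 0, -1], 0],
  [-1, [0, 0, -1], 0],
  [-1, [0, 0, -1], 0],
  [1, [0, 0, -0.4], 0],
  [1, [0, 0, 0], 0],
  [1, [0, 0, 0], 0],
  [1, [0, 0, 0], 0],
])

```text
t: 8.0
eef_pos: [608.9, 16.6, 244.2]
tool_rot: [-179.8, -0.0, 96.1]
contact_force: [0.4, 0.5, -0.3]
finger_gap: 58.0
grip_force: 0.0
```

```bash
python3 - <<'E'
from station import *
import cv2,numpy as np,pickle
d={n:read_camera(n) for n in('side','wrist','top')};pickle.dump(d,open('c1.pkl','wb'))
a=d['side']['img'][175:275,220:320];b=d['wrist']['img']
cv2.imwrite('pics/p3.png',np.hstack([cv2.resize(a,(350,384),interpolation=cv2.INTER_CUBIC),b[:,:450]])[:,:,::-1])
E
```

```text
(no output)
```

View pics/p3.png

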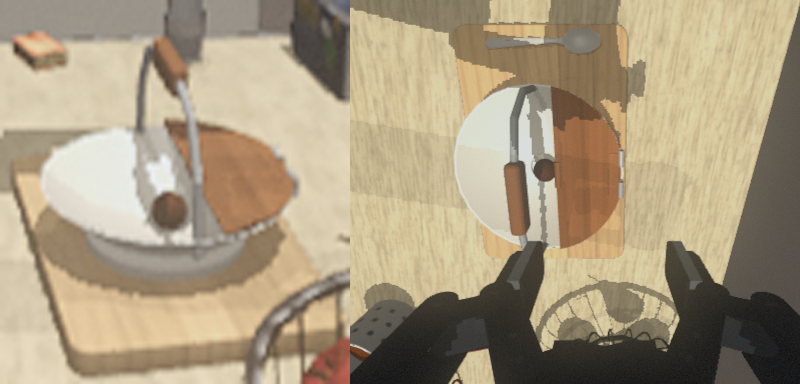

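The cover is shut and flat on the rim. The wrist view shows the bar from about (163,163) to (171,236) (image columns), its centre near (167,199), and the ball at (195,169). I compute the bar position from the wrist view.

```bash
python3 - <<'E'
import pickle;from h import *
d=pickle.load(open('c1.pkl','rb'));w=d['wrist'];s=d['side']
for p,z in[((159,163),157),((169,163),157),((165,236),157),((178,232),157),((167,199),157),((195,169),47)]: print(ray(w,p,z).round(1))
# joint fit of grip centre from wrist & side
from scipy.optimize import least_squares
f=lambda X:np.concatenate([P(w,X)[0]-(167,199),P(s,X)[0]-(268.9,190.8),P(d['top'],X)[0]-(255,169.7)])
r=least_squares(f,[536,5,151]);print(r.x.round(1),r.fun.round(1))
hsv=cv2.cvtColor(w['img'],cv2.COLOR_RGB2HSV)[150:250,140:200]
m=((hsv[...,0]<15)&(hsv[...,1]>110)).astype(np.uint8);n,l,st,ce=cv2.connectedComponentsWithStats(m)
for i in range(1,n):
    if st[i,4]>200:
        v,u=np.nonzero(l==i);q=cv2.minAreaRect(np.c_[u+140,v+150].astype(np.float32));print(st[i],q)
        b=cv2.boxPoints(q);W=np.array([ray(w,x,157) for x in b]);print(W.round(0).tolist(),ray(w,q[0],155).round(1))
E
```

```text
[528.3  36.8 157. ]
[536.4  37.6 157. ]
[533.7 -28.5 157. ]
[545.  -23.4 157. ]
[535.1   6.4 157. ]
[537.    5.6  47. ]
[534.6   5.5 155. ] [ 0.1  0.1 -0.9  0.2 -0.4 -0.7]
[ 16  18  19  67 795] ((164.27987670898438, 201.3788299560547), (66.5995101928711, 13.553583145141602), 83.2901611328125)
[[524.0, 31.0, 157.0], [535.0, 34.0, 157.0], [542.0, -25.0, 157.0], [531.0, -28.0, 157.0]] [532.2   3.2 155. ]
```

Request:
jog_arm([
  [1, [-0.1, -0.7, 0], 0],
  [1, [0, -0.8, 0], 0],
  [1, [0, -0.8, 0], 0],
  [1, [0, -0.7, 0], 0],
  [1, [0, 0, 0], 0],
  [1, [0, 0, 0], 0],
])

```text
t: 8.75
eef_pos: [535.5, 6.0, 246.1]
tool_rot: [180.0, -0.0, 96.1]
contact_force: [-0.2, -0.4, -0.8]
finger_gap: 85.5
grip_force: 0.0
```

Request:
jog_arm([
  [1, [0, 0, 0.6], 0],
  [1, [0, 0, 0.6], 0],
  [1, [0, 0, 0.7], 0],
  [1, [0, 0, 0.7], 0],
  [1, [0, 0, 0.7], 0],
  [1, [0, 0, 0.7], 0],
  [1, [0, 0, 0.4], 0],
  [1, [0, 0, 0.2], 0],
  [1, [0, 0, 0], 0],
  [1, [0, 0, 0], 0],
])

```text
t: 9.75
eef_pos: [535.9, 6.0, 131.8]
tool_rot: [179.9, 0.0, 96.1]
contact_force: [0.8, -0.0, 0.8]
finger_gap: 85.3
grip_force: 0.0
```

```bash
python3 - <<'E'
from station import *
import cv2,numpy as np,pickle
d={n:read_camera(n) for n in('side','wrist')}
a=d['side']['img'][150:275,220:320];b=d['wrist']['img']
cv2.imwrite('pics/p4.png',np.hstack([cv2.resize(a,(288,384),interpolation=cv2.INTER_CUBIC),b])[:,:,::-1])
E
```

```text
(no output)
```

View pics/p4.png

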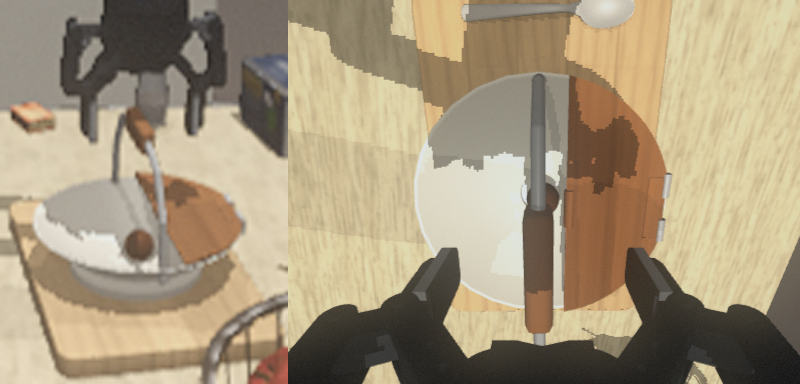

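The bar is centred between the open fingers (tips at columns 459 and 626, bar at about 538) and aligned with the pads. I close the gripper.

Request:
jog_arm([
  [0, [0, 0, 0], 0],
  [0, [0, 0, 0], 0],
  [0, [0, 0, 0], 0],
  [-0.4, [0, 0, 0], 0],
  [-0.5, [0, 0, 0], 0],
  [-0.6, [0, 0, 0], 0],
  [-0.65, [0, 0, 0], 0],
  [-0.7, [0, 0, 0], 0],
  [-0.8, [0, 0, 0], 0],
  [-1, [0, 0, 0], 0],
], force=60)

```text
t: 10.85
eef_pos: [535.0, 6.0, 131.2]
tool_rot: [-179.9, -0.0, 96.1]
contact_force: [-3.3, 0.1, 2.2]
finger_gap: 13.4
grip_force: 58.7
```

Request:
jog_arm([
  [-1, [0, 0, 0], 0],
  [-1, [0, 0, 0], 0],
  [-1, [0, 0, 0], 0],
  [-1, [0, 0, 0], 0],
  [-1, [0, 0, 0], 0],
])

```text
t: 11.35
eef_pos: [535.4, 6.1, 131.2]
tool_rot: [180.0, -0.0, 96.1]
contact_force: [-2.4, -0.2, -0.5]
finger_gap: 13.1
grip_force: 58.6
```

Gripped (gap 13 mm, 59 N). I lift 100 mm gently.

Request:
jog_arm([
  [-1, [0, 0, -0.04], 0],
  [-1, [0, 0, -0.08], 0],
  [-1, [0, 0, -0.12], 0],
  [-1, [0, 0, -0.16], 0],
  [-1, [0, 0, -0.2], 0],
  [-1, [0, 0, -0.2], 0],
  [-1, [0, 0, -0.2], 0],
  [-1, [0, 0, -0.2], 0],
  [-1, [0, 0, -0.2], 0],
  [-1, [0, 0, -0.2], 0],
])

```text
t: 12.35
eef_pos: [535.4, 6.1, 171.8]
tool_rot: [180.0, 0.0, 96.1]
contact_force: [0.8, -0.3, -3.6]
finger_gap: 13.0
grip_force: 58.4
```

Request:
jog_arm([
  [-1, [0, 0, -0.2], 0],
  [-1, [0, 0, -0.2], 0],
  [-1, [0, 0, -0.2], 0],
  [-1, [0, 0, -0.2], 0],
  [-1, [0, 0, -0.2], 0],
  [-1, [0, 0, -0.2], 0],
  [-1, [0, 0, -0.2], 0],
  [-1, [0, 0, -0.2], 0],
  [-1, [0, 0, -0.2], 0],
  [-1, [0, 0, -0.2], 0],
])

```text
t: 13.35
eef_pos: [535.4, 6.0, 221.7]
tool_rot: [-180.0, 0.0, 96.1]
contact_force: [-0.5, -0.2, -4.1]
finger_gap: 13.2
grip_force: 58.4
```

Request:
jog_arm([
  [-1, [0, 0, -0.2], 0],
  [-1, [0, 0, -0.15], 0],
  [-1, [0, 0, -0.1], 0],
  [-1, [0, 0, -0.06], 0],
  [-1, [0, 0, 0], 0],
  [-1, [0, 0, 0], 0],
  [-1, [0, 0, 0], 0],
  [-1, [0, 0, 0], 0],
])

```text
t: 14.15
eef_pos: [535.3, 6.1, 233.8]
tool_rot: [-180.0, -0.0, 96.1]
contact_force: [0.2, 0.4, -3.9]
finger_gap: 13.5
grip_force: 58.4
```

```bash
python3 - <<'E'
from station import *
import cv2,numpy as np
a=read_camera('side')['img'][110:260,220:340];b=read_camera('wrist')['img']
cv2.imwrite('pics/p5.png',np.hstack([cv2.resize(a,(288,384),interpolation=cv2.INTER_CUBIC),b])[:,:,::-1])
E
```

```text
(no output)
```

View pics/p5.png

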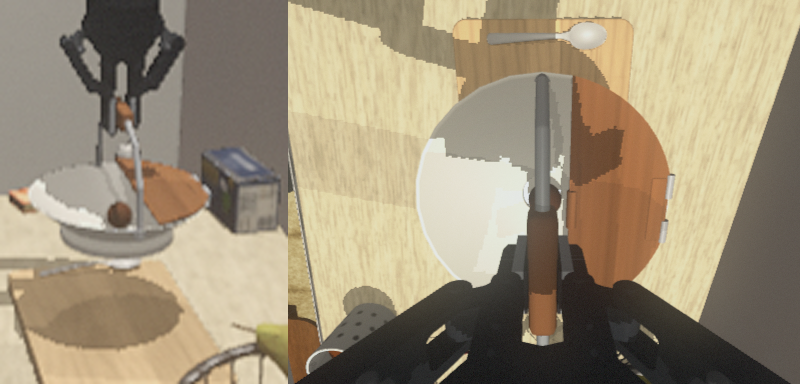

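Lifted level with the cover shut and the ball (wrist view, (544,196)) in the middle. I turn slowly anticlockwise, which is negative about the downward tool z.

Request:
jog_arm([
  [-1, [0, 0, 0], -0.05],
  [-1, [0, 0, 0], -0.1],
  [-1, [0, 0, 0], -0.15],
  [-1, [0, 0, 0], -0.2],
  [-1, [0, 0, 0], -0.25],
  [-1, [0, 0, 0], -0.3],
  [-1, [0, 0, 0], -0.3],
  [-1, [0, 0, 0], -0.3],
  [-1, [0, 0, 0], -0.3],
  [-1, [0, 0, 0], -0.3],
])

```text
t: 15.25
eef_pos: [535.4, 6.0, 234.1]
tool_rot: [-180.0, -0.0, 109.2]
contact_force: [0.2, -0.0, -3.4]
finger_gap: 13.4
grip_force: 58.4
```

Request:
jog_arm([
  [-1, [0, 0, 0], -0.3],
  [-1, [0, 0, 0], -0.3],
  [-1, [0, 0, 0], -0.3],
  [-1, [0, 0, 0], -0.3],
  [-1, [0, 0, 0], -0.3],
  [-1, [0, 0, 0], -0.3],
  [-1, [0, 0, 0], -0.3],
  [-1, [0, 0, 0], -0.3],
  [-1, [0, 0, 0], -0.3],
  [-1, [0, 0, 0], -0.3],
])

```text
t: 16.25
eef_pos: [535.4, 6.0, 234.1]
tool_rot: [180.0, -0.0, 126.4]
contact_force: [0.3, -0.6, -3.9]
finger_gap: 12.8
grip_force: 58.4
```

Request:
jog_arm([
  [-1, [0, 0, 0], -0.3],
  [-1, [0, 0, 0], -0.3],
  [-1, [0, 0, 0], -0.3],
  [-1, [0, 0, 0], -0.3],
  [-1, [0, 0, 0], -0.3],
  [-1, [0, 0, 0], -0.3],
  [-1, [0, 0, 0], -0.3],
  [-1, [0, 0, 0], -0.3],
  [-1, [0, 0, 0], -0.3],
  [-1, [0, 0, 0], -0.3],
])

```text
t: 17.25
eef_pos: [535.4, 6.0, 234.0]
tool_rot: [-180.0, -0.0, 143.5]
contact_force: [0.3, 0.1, -3.8]
finger_gap: 13.4
grip_force: 58.4
```

Request:
jog_arm([
  [-1, [0, 0, 0], -0.3],
  [-1, [0, 0, 0], -0.3],
  [-1, [0, 0, 0], -0.3],
  [-1, [0, 0, 0], -0.3],
  [-1, [0, 0, 0], -0.3],
  [-1, [0, 0, 0], -0.3],
  [-1, [0, 0, 0], -0.3],
  [-1, [0, 0, 0], -0.3],
  [-1, [0, 0, 0], -0.3],
  [-1, [0, 0, 0], -0.3],
])

```text
t: 18.25
eef_pos: [535.4, 6.1, 234.1]
tool_rot: [180.0, 0.0, 160.7]
contact_force: [0.1, 0.5, -3.8]
finger_gap: 13.0
grip_force: 58.4
```

Request:
jog_arm([
  [-1, [0, 0, 0], -0.3],
  [-1, [0, 0, 0], -0.3],
  [-1, [0, 0, 0], -0.3],
  [-1, [0, 0, 0], -0.3],
  [-1, [0, 0, 0], -0.3],
  [-1, [0, 0, 0], -0.3],
  [-1, [0, 0, 0], -0.3],
  [-1, [0, 0, 0], -0.3],
  [-1, [0, 0, 0], -0.3],
  [-1, [0, 0, 0], -0.3],
])

```text
t: 19.25
eef_pos: [535.4, 6.0, 234.1]
tool_rot: [180.0, 0.0, 177.9]
contact_force: [-1.1, 0.0, -4.7]
finger_gap: 13.3
grip_force: 58.4
```

Request:
jog_arm([
  [-1, [0, 0, 0], -0.25],
  [-1, [0, 0, 0], -0.2],
  [-1, [0, 0, 0], -0.15],
  [-1, [0, 0, 0], -0.1],
  [-1, [0, 0, 0], -0.05],
  [-1, [0, 0, 0], 0],
  [-1, [0, 0, 0], 0],
  [-1, [0, 0, 0], 0],
  [-1, [0, 0, 0], 0],
  [-1, [0, 0, 0], 0],
])

```text
t: 20.25
eef_pos: [535.4, 6.0, 234.0]
tool_rot: [180.0, -0.0, -177.9]
contact_force: [0.5, 0.5, -3.6]
finger_gap: 13.4
grip_force: 58.4
```

```bash
python3 - <<'E'
from station import *
import cv2,numpy as np
a=read_camera('side')['img'][110:260,220:340];b=read_camera('wrist')['img']
cv2.imwrite('pics/p6.png',np.hstack([cv2.resize(a,(288,384),interpolation=cv2.INTER_CUBIC),b])[:,:,::-1])
E
```

```text
(no output)
```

View pics/p6.png

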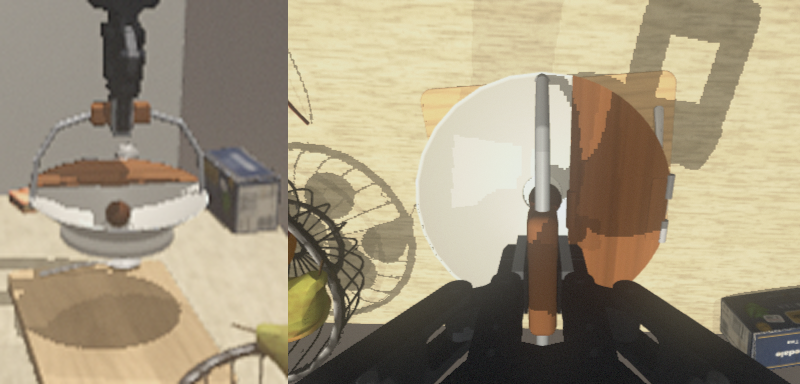

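The dish is level, the uncovered half faces the basket/stool side, the ball is central at (544,194) and the cover is shut. It still lacks 4 degrees.

Request:
jog_arm([
  [-1, [0, 0, 0], -0.05],
  [-1, [0, 0, 0], -0.1],
  [-1, [0, 0, 0], -0.15],
  [-1, [0, 0, 0], -0.15],
  [-1, [0, 0, 0], -0.15],
  [-1, [0, 0, 0], -0.1],
  [-1, [0, 0, 0], -0.05],
  [-1, [0, 0, 0], 0],
  [-1, [0, 0, 0], 0],
  [-1, [0, 0, 0], 0],
])

```text
t: 21.35
eef_pos: [535.4, 6.0, 234.1]
tool_rot: [-180.0, 0.0, -173.6]
contact_force: [-0.7, 0.3, -4.0]
finger_gap: 13.2
grip_force: 58.4
```

Request:
jog_arm([
  [-1, [0, 0, 0], 0],
  [-1, [0, 0, 0], 0],
  [-1, [0, 0, 0], 0],
  [-1, [0, 0, 0], 0],
  [-1, [0, 0, 0], 0],
  [-1, [0, 0, 0], 0],
  [-1, [0, 0, 0], 0],
  [-1, [0, 0, 0], 0],
  [-1, [0, 0, 0], 0],
  [-1, [0, 0, 0], 0],
])

```text
t: 22.35
eef_pos: [535.4, 6.1, 234.1]
tool_rot: [-180.0, -0.0, -173.6]
contact_force: [-0.3, 0.2, -4.2]
finger_gap: 13.0
grip_force: 58.4
```

```bash
python3 -c "
from station import *
print(job_done())"
```

```text
the job is handed in; nothing more can be done
None
```

I shut the cover on the board, lifted the dish 10 cm, turned it a quarter turn anticlockwise and handed the job in at 22 s, held level by its handle over the board; the last picture, before a final 4-degree turn, showed the cover shut and the ball central, and the judge returned no verdict.

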